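# Shut and latch the sole press

### The job

Shut the sole press for curing: lower its lid onto the rubber seal, hook the latch's loop over the keeper on the lid, then swing the latch lever over until it lies flat and stays there, so that the lid is drawn tight. Let go and leave the things standing around the press alone.

Things in the scene. Friction and masses are not known exactly. Their poses are not given: they have to be found in the camera images.
- press: Sole press: grey steel box 300 mm deep, 200 wide, 139 high when shut, fixed. Origin under it on the table; its -x is the front, y its width, z up. The front is one slope leaning back 40 degrees, from 12 mm high at x = -140 mm to 139 mm high at x = +12 mm. The lowest 121 mm of the slope belong to the base and carry the latch lever; the rest is the lid's and carries the keeper.
- arch_bar (a point): Middle of a fixed 16 mm steel bar crossing over the press along its y, 300 mm above the table (press x = -5 mm), on posts at y = +-126 mm. It blocks a gripper coming straight down on the keeper: lean the tool about 40 degrees, square to the slope (from the front, pointing forward and down). The lever, farther forward, has free room above.
- lid (a joint): Lid angle, rad: 0 = drawn tight; grows as its front rises; starts 0.24 to 0.40. Hinge along the press's y at x = +160 mm, 94 mm above the table. Stiff hinge: it stays where put; 3 to 5 N at a lid pad moves it down. It meets a springy rubber seal near 0.06 and rests at about 0.03 to 0.055 when pushed down and let go; full squeeze to 0 takes about 25 N.
- lid_pad_left (a point): Clear flat spot on the lid's sloping front for pushing it down, 60 mm to the press's +y side of the keeper, 15 mm up the slope from the lid's lower edge. Moves with the lid.
- lid_pad_right (a point): The same on the press's -y side.
- keeper (a point): Steel hook, 12 mm wide, mid-width on the lid's front. Origin = seat of the loop bar's centre, 18 mm off the slope; moves with the lid: x up the slope (away from the lever), y across, z off the slope. Post at x -10 to -4 mm; lip on it over the seat to x = +2 mm, z 6.5 to 10 mm; shelf below at z = -5 mm to x = 16 mm. Lower the bar at x = 7 to 14 mm to z near 0, then it is drawn to -x.
- lever (a joint): Latch lever angle, rad: 0 = shut, flat along the slope, pointing down it; pi/2 = straight out from the slope; more leans towards the keeper; range 0 to 2.3, starts 1.20 to 1.65. Stays where put (2 to 3 N at its end moves it). With the loop hooked it takes up to 10 N at the end; the toggle point is near 0.2, below that it stays shut by itself.
- lever_pivot (a point): The lever's hinge (along the press's y), 18 mm off the base's slope and 98 mm up it. Axes turn with the lever: -x runs along the lever to its end; z is the side facing away from the slope when shut.
- lever_end (a point): Centre of the round cross-bar (12 mm thick, 32 mm wide) at the lever's free end, 84 mm from lever_pivot. The lever plate is 22 mm wide, 6 mm thick, steel.
- loop (a joint): Angle of the wire loop to the lever, rad: 0 as when latched, grows as the loop lifts relative to the lever; starts 2.15 to 2.25. Pin on the lever 19.6 mm from lever_pivot along it and 4.2 mm to the slope side, 64.7 mm from the bar. Light: stands near upright by slight friction, but drops by its weight when near the slope. Pulling it swings the lever too.
- loop_bar (a point): Centre of the round steel bar (8 mm thick, 32 mm wide, along the press's y) at the loop's free end; the 5 mm side wires run at +-16 mm. Axes: x from the loop's pin to the bar, z on the tab's side (off the slope when latched).
- loop_tab (a point): Where to hold the loop: a point on a flat steel finger tab that stands up from the bar, 14 mm wide along the press's y, 6 mm thick, 36 mm long; this point is 22 mm from the bar (9.5 mm along x and 19.8 mm along z from loop_bar; same axes). Keep fingertips clear of the bar and the keeper below it.
- tin_center (a point): Bystander: a flat round polish tin, 86 mm across, 34 mm high. Its centre.
- jar_center (a point): Bystander: a brown glass jar with a black cap, 64 mm across, 100 mm high. Its centre.
- brush_center (a point): Bystander: a wooden shoe brush lying bristles down, 140 x 45 x 38 mm, long side along its x. Its centre.

How it is judged (in metres and radians):
On the way, in this order (a step that is already met when the one before it is completed fails the run):
1. the lid is lowered onto the seal (lid angle under 0.07 rad) (value of joint lid below 0.07 rad), for 0.2 s.
2. the loop's bar lies behind the keeper's hook while the lever is still up (x of loop_bar in the frame of keeper between -0.004 and 0.02 m and z of loop_bar in the frame of keeper between -0.016 and 0.006 m and value of joint lever above 0.4 rad), for 0.2 s.
At the end, for the whole second after the job is handed in: the lever lies flat (under 0.08 rad), the loop's bar lies in the keeper's hook (within 6 mm along the slope, under its lip) and the lid is drawn down tight on the seal (under 0.025 rad) (value of joint lever below 0.08 rad and value of joint lid below 0.025 rad and x of loop_bar in the frame of keeper between -0.005 and 0.006 m and z of loop_bar in the frame of keeper between -0.012 and 0.006 m); the robot touches nothing.
It fails at once if the tin beside the press is pushed more than 25 mm or tipped over (distance of tin_center from where it was at the start of the episode above 0.025 m or angle between tin_center's own z axis and vertical above 0.5 rad).
It fails at once if the jar beside the press is pushed more than 25 mm or tipped over (distance of jar_center from where it was at the start of the episode above 0.025 m or angle between jar_center's own z axis and vertical above 0.5 rad).
It fails at once if the brush beside the press is pushed more than 25 mm or tipped over (distance of brush_center from where it was at the start of the episode above 0.025 m or angle between brush_center's own z axis and vertical above 0.5 rad).
It also fails if it takes over 64 s, if anything falls off the work surface, if the arm or the gripper's body presses on something with over 40 N, if the wrist force passes 120 N, or if a joint passes its speed limit or range.

### The arm

A 6-joint arm with a two-finger parallel gripper is mounted at the origin on the work surface. World frame = base frame: x ahead of the robot, y to its left, z up, the work surface at z = 0. Lengths are in mm, angles in rad, forces in N, time in s.
With the tool pointing down it reaches from about 350 to 775 mm from the base axis. Payload 5.5 kg.
Tool frame: the origin (TCP) lies on the front face of the gripper's body, between the roots of the fingers; the fingertips stand nose_length ahead of it and the grasp point (between the pads) lies 54 mm ahead of it (nose_length is the distance from the TCP to the fingertips, in mm); z points along the fingers, y is the line along which they close (so a half turn about z gives the same grasp; the last joint's range is limited). The gripper opens to 85 mm and grips with 20 to 120 N. Pads are 22 mm wide; open, the fingers measure 114 mm over their backs; the gripper's body (76 mm by 85 mm) begins 54 mm behind the grasp point. The pads swing forward as they close: fully open they stand 13 mm farther back than shut.
Start: joints at [0.969, 0.313, 0.046, 1.304, 0, 1.431], TCP at [256.223, 514.795, 303.923] pointing down, gripper open.
Joint ranges: [-2.76, 2.76], [-0.86, 1.69], [-1.03, 1.26], [-2.2, 2.34], [-1.47, 1.5], [-3.14, 3.14]. Speed limits (rad/s): [2.57, 2.57, 3.14, 3.14, 3.14, 3.14].

### API

Orientations are given as a unit quaternion [x, y, z, w].
In Python, from bench import state, get_image, job_done, silhouettes, nose_length gives the robot as it stands. The module is installed in compiled form; this text tells all that it offers.
- The arm moves only by the tool drive_tool, never from a script. Its argument "moves" is a list of rows, each a list of 7 numbers: the opening, from 0 (shut) to 1 (fully open), then the shift along the tool's x, y, z in m, then the turn, a rotation vector about the tool's x, y, z in degrees. A call has 1 to 10 rows; each row shifts and turns the commanded pose from where the row before left it, along the tool's axes as they then stand; what a row does not reach is not made up. A row lasts 1/8 s, in which the tool goes at most 62.5 mm and 10.7 degrees, less where a joint would pass 70% of its speed; a pose out of reach is approached as far as the arm can. A call is refused whole if a number of a shift passes 0.0625 or a number of a turn 10.7, either way. A call with a gripper value outside its range is refused whole. The fingers move at their own pace and stop on an object; "newtons" is the grip in N (left out, the last holds). Time passes only in rows, so rows that do not move let the fingers close. It gives the time, the measured TCP pose, the force, the opening and the grip force at its end, in the units of the state.
- state(): the state, without advancing time (a new reading comes with each control period).
- get_image(name): name is "side" or "top" or "wrist"; returns a dict with "img" (384x512x3 uint8, blue, green, red), "mtx" (3x3 intrinsics, pixels), "pose" (4x4, takes a point from camera to world coordinates); the wrist camera has in their place "mount" (4x4, takes a point from camera to tool coordinates, whose origin is the TCP and whose axes are the flange's). Camera axes: x right, y up, looking along -z (the intrinsics and any distortion apply to the point x, -y, -z); pixel columns grow to the right and rows downward; lengths in mm; the calibration is good to about 2 mm. A picture is of the moment at which its call begins: read the wrist's pose just before it. There is no depth.
- job_done(): hands the job in; it is judged then, once.
Trained networks look in the newest picture that a camera, given by its name, has taken for a name from the list of things; names that differ only in an ending like _2 or _b are one class to them, and where a whole thing is asked for, a point or a joint stands for the part that bears it (a point fixed in the world has none). Each returns a list of dicts, best first, with "conf" (0 to 1); they miss things now and then, are a little off and sometimes report something else, mostly with a low value. They report only what shows in the picture. A call takes as long as a camera call.
- silhouettes(name, camera): "pixels" (384x512 bool, what is visible of it) and "uv" ([column, row] in pixels, amid what is visible of it).
The state is a dict: "time_s": time; "qpos": joint angles; "dq": joint speeds; "tau": joint torques, N m; "tool_pos": TCP position; "orientation": TCP orientation; "contact_force": force on the tool from outside, world axes, zero at the start; "moment": the same for the moment, N m; "finger_gap": opening from 0.0 (shut) to 1.0 (fully open); "grip_force": force on a finger pad.
Only numpy, scipy, OpenCV 4.12 (cv2) and the standard library are available. Lean on these libraries where they do the work, as an engineer would, in place of code of your own. Each camera call takes 0.05 s, during which the arm holds its last target. There are 200 camera calls.

## Working session

There is one attempt and no reset: what is moved stays moved. The work goes in short steps, Python scripts to look and compute and a tool call to move; the robot and the scene stay as the last step left them, time stands still between calls to the robot, and variables do not carry over. Pictures are saved under pics/ and viewed, at most 10 in all, crops included, and the job is handed in when it is done.

Besides the shell and the picture viewer there is one more tool, called after ">>>" as a command line: name --pt "numbers of a row" for each row, then --argument value for the rest. drive_tool: Moves the arm, as the interface text tells. Its arguments: {"type":"object","properties":{"moves":{"type":"array"},"newtons":{"type":"number"}},"required":["moves"]}

```bash
mkdir -p pics; cat > h.py <<'E'
import numpy as np, cv2
from scipy.spatial.transform import Rotation as R
from bench import state, get_image, job_done, silhouettes, nose_length
E
python3 - <<'E'
from h import *
s=state(); print(s['time_s'],s['tool_pos'],s['orientation'],nose_length if not callable(nose_length) else nose_length())
ims=[]
for c in ('side','top'):
    d=get_image(c); ims.append(d['img'])
    print(c,d['mtx'].tolist(),np.round(d['pose'],3).tolist(),d.keys())
    for n in ('press','lid','lever','loop','keeper','tin_center','jar_center','brush_center'):
        r=silhouettes(n,c)
        print(n,[(round(q['conf'],2),np.round(q['uv']).tolist(),int(q['pixels'].sum())) for q in r[:2]])
cv2.imwrite('pics/side.png',cv2.resize(ims[0],(800,600)));cv2.imwrite('pics/top.png',cv2.resize(ims[1],(800,600)))
E
```

```text
0.0 [255.9945344  514.46667482 303.02591698] [ 2.28850211e-01  9.73461245e-01 -8.28837009e-04 -3.14249459e-04] 72.6
side [[451.28744115053314, 0.0, 249.470728716959], [0.0, 451.28744115053314, 202.8828481269643], [0.0, 0.0, 1.0]] [[-0.976, 0.154, -0.156, 481.119], [-0.219, -0.646, 0.731, 825.923], [0.012, 0.747, 0.664, 902.231], [0.0, 0.0, 0.0, 1.0]] dict_keys(['img', 'mtx', 'pose'])
press [(0.96, [256.0, 218.0], 11963)]
lid [(0.65, [222.0, 200.0], 4167), (0.34, [277.0, 316.0], 1364)]
lever [(0.64, [292.0, 218.0], 382)]
loop [(0.48, [291.0, 204.0], 76)]
keeper []
tin_center [(0.76, [189.0, 293.0], 1087), (0.75, [292.0, 216.0], 399)]
jar_center [(0.81, [286.0, 182.0], 468), (0.54, [223.0, 197.0], 4187)]
brush_center [(0.81, [274.0, 318.0], 1414)]
top [[354.9903594590686, 0.0, 253.27452922704572], [0.0, 354.9903594590686, 193.33337419898135], [0.0, 0.0, 1.0]] [[0.052, 0.973, -0.223, 464.85], [-0.999, 0.05, -0.015, 31.305], [-0.004, 0.223, 0.975, 989.644], [0.0, 0.0, 0.0, 1.0]] dict_keys(['img', 'mtx', 'pose'])
press [(0.65, [275.0, 198.0], 11104), (0.23, [268.0, 242.0], 295)]
lid [(0.91, [282.0, 174.0], 5745)]
lever [(0.59, [267.0, 241.0], 321)]
loop [(0.71, [268.0, 236.0], 93), (0.67, [281.0, 174.0], 5759)]
keeper [(0.57, [283.0, 174.0], 5739)]
tin_center []
jar_center [(0.89, [357.0, 230.0], 708), (0.4, [181.0, 244.0], 890)]
brush_center [(0.86, [184.0, 245.0], 887)]
```

View pics/side.png

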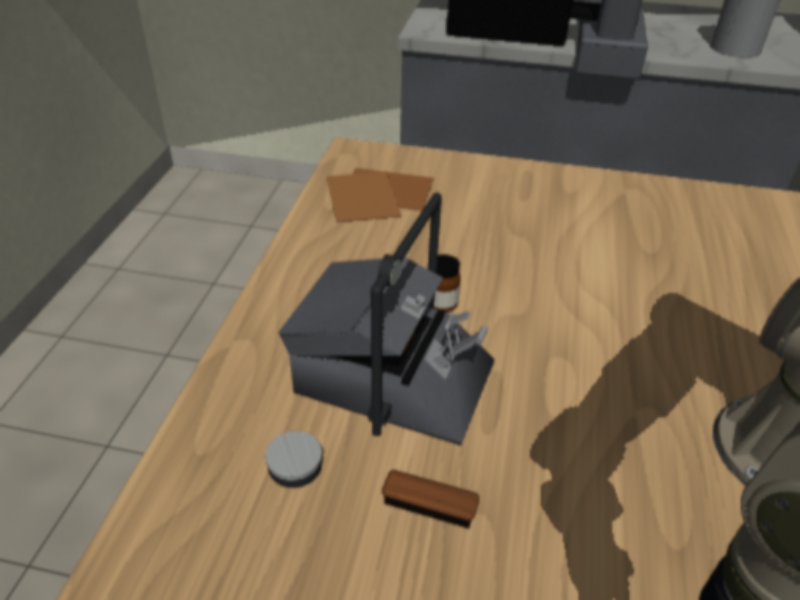

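View pics/top.png

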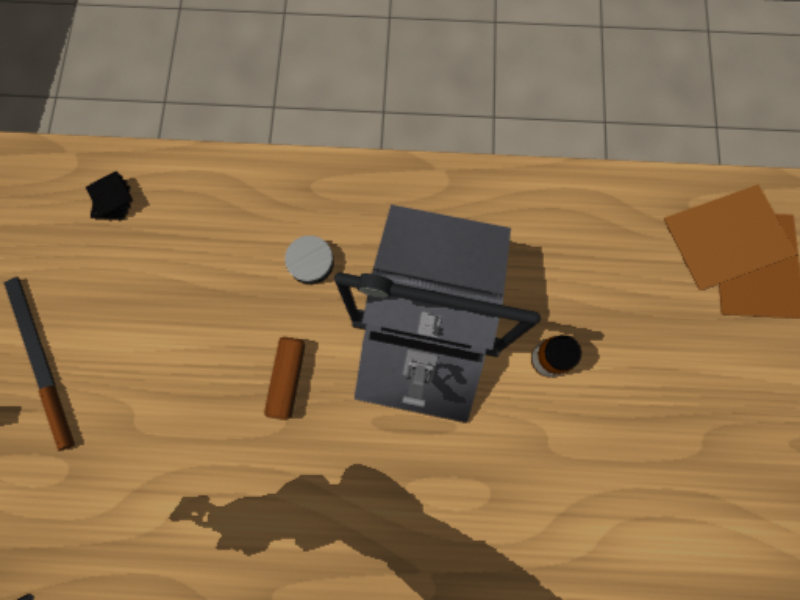

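The side picture shows the press open at about (390,345) with its lever and loop near (455,340). The tin is at (294,458) and the brush at (430,498), both on the +y side. The jar is behind at (446,285). The top picture shows the press yawed a little clockwise, with its front towards the robot, keeper at (430,323), lever at (415,385) and arch bar from (343,278) to (537,317).

```bash
cat >> h.py <<'E'
def w2px(d,P):
    P=np.atleast_2d(P); T=np.linalg.inv(d['pose']); c=P@T[:3,:3].T+T[:3,3]
    c=c*[1,-1,-1]; u=c@d['mtx'].T; return u[:,:2]/u[:,2:]
H=np.array([160,0,94.])
def lidp(p,a): # press pts moved with lid
    p=np.atleast_2d(p)-H; c,s=np.cos(a),np.sin(a)
    # front (-x) rises with a
    return np.c_[c*p[:,0]+s*p[:,2],p[:,1],-s*p[:,0]+c*p[:,2]]+H
S=np.array([np.cos(np.radians(39.9)),0,np.sin(np.radians(39.9))]); N=np.array([-S[2],0,S[0]])
def slope(s,y=0,n=0): return np.array([-140,0,12])+S*s+N*n+np.array([0,y,0])
PIV=slope(98,0,18)
def levp(along,off,th): # along lever toward end; off = +z side
    d=-S*np.cos(th)+N*np.sin(th); z=N*np.cos(th)+S*np.sin(th)
    return PIV+d*along+z*off
def loopbar(th,lo,L=64.7,z=0):
    pin=levp(19.6,-4.2,th)
    # loop=0: bar direction when lever flat points up the slope-ish (opposite lever dir)
    e=-(-S*np.cos(th)+N*np.sin(th)); f=N*np.cos(th)+S*np.sin(th)
    x=e*np.cos(lo)+f*np.sin(lo); zz=f*np.cos(lo)-e*np.sin(lo)
    return pin+x*L+zz*z
def p2w(p,q):
    c,s=np.cos(q[2]),np.sin(q[2]); p=np.atleast_2d(p)
    return np.c_[q[0]+c*p[:,0]-s*p[:,1],q[1]+s*p[:,0]+c*p[:,1],p[:,2]]
E
python3 - <<'E'
from h import *
from scipy.optimize import least_squares
k=1.5625
cal={}
import pickle
d={c:get_image(c) for c in('side','top')}
pickle.dump(d,open('d.pkl','wb'))
top=[((-140,100,5),(356,401),0),((-140,-100,5),(468,421),0),((160,100,139),(392,206),1),((160,-100,139),(510,229),1),((-5,126,300),(341,279),0),((-5,-126,300),(538,317),0)]
side=[((-140,100,0),(462,442),0),((-140,-100,12),(494,358),0),((-5,126,300),(379,286),0),((-5,-126,300),(437,199),0),((160,100,139),(283,331),1),
 (tuple(slope(121,100)),(404,358),1),(tuple(slope(121,-100)),(441,276),1)]
def res(q,full=0):
    o=[]
    for c,L in(('top',top),('side',side)):
        for p,u,l in L:
            P=lidp(p,q[3]) if l else p
            o.append(w2px(d[c],p2w(P,q))[0]-(np.array(u)/k))
    return np.ravel(o)
r=least_squares(res,[550,0,-.1,.3],loss='soft_l1',f_scale=1.5)
q=r.x;print(q,np.round(res(q).reshape(-1,2),1).tolist())
np.save('q.npy',q)
t=d['top']['img'][205:265,215:315];s=d['side']['img'][180:255,245:325]
cv2.imwrite('pics/c.png',np.hstack([cv2.resize(t,(400,240),interpolation=2),cv2.resize(s,(400,375),interpolation=2)[:240]*1])if 0 else np.vstack([cv2.resize(t,(500,300),interpolation=2),cv2.resize(s,(500,469),interpolation=2)[:300]]))
E
```

```text
[ 6.35563737e+02 -1.30855115e+01 -1.45731438e-01  1.92005007e+01] [[0.4, -0.9], [0.8, 1.0], [-0.4, -0.8], [1.2, -1.2], [0.9, 0.3], [-0.9, -0.0], [0.4, 1.6], [0.7, -0.5], [-0.2, 2.2], [0.0, -1.7], [-2.5, 1.1], [0.2, -1.1], [2.6, 1.6]]
```

View pics/c.png

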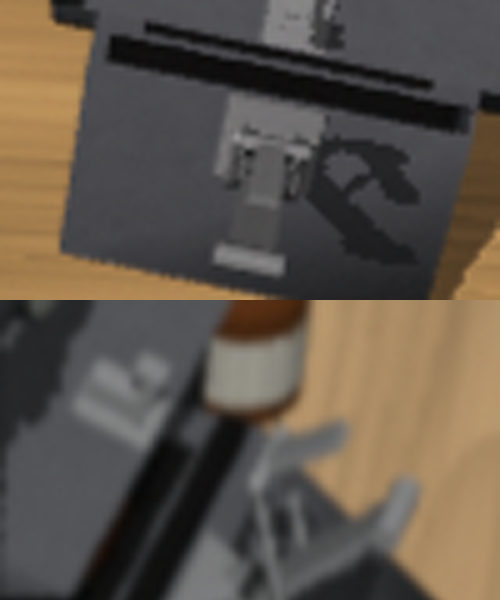

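The top half of the crop shows the lever end bar centre at top pixel (264.8,257.4). The bottom half shows the lever end at side pixel (309,211), the loop bar at about (289,203) and the tab tip at (300,201). The lever is up and the loop is folded over it towards the keeper.

```bash
python3 - <<'E'
from h import *
import pickle
d=pickle.load(open('d.pkl','rb'));q=np.load('q.npy');q[3]-=6*np.pi;np.save('q.npy',q)
for th in(1.2,1.3,1.4,1.5,1.6):
  P=p2w(levp(84,0,th),q);print(th,w2px(d['top'],P),w2px(d['side'],P))
  for lo in(2.2,):
    b=p2w(loopbar(th,lo),q);t=p2w(loopbar(th,lo,64.7+16,33),q)
    print('   bar',w2px(d['top'],b),w2px(d['side'],b),'tabtip',w2px(d['top'],t),w2px(d['side'],t))
K=p2w(lidp(slope(121+40,0,18),q[3]),q);print(w2px(d['side'],K),w2px(d['top'],K))
for y in(60,-60):
  for a in(q[3],0.04): print(p2w(lidp(slope(136,y),a),q))
for n in('tin_center','jar_center'):pass
E
```

```text
1.2 [[264.68297379 265.53563519]] [[315.79502708 222.62716625]]
   bar [[268.80200348 245.29408187]] [[298.73986743 209.1138901 ]] tabtip [[266.1423788  259.99920942]] [[313.02149856 209.12186284]]
1.3 [[265.12042883 263.58746047]] [[314.36741793 220.07482082]]
   bar [[269.41488989 242.18046552]] [[296.02322588 207.67012423]] tabtip [[266.92931427 256.15922839]] [[309.86154638 206.46727114]]
1.4 [[265.61380186 261.32423831]] [[312.63625132 217.57515396]]
   bar [[270.03195798 239.00607904]] [[293.20639813 206.42572649]] tabtip [[267.75441783 252.07070489]] [[306.44178129 204.02093211]]
1.5 [[266.15805834 258.76792449]] [[310.61874767 215.15715774]]
   bar [[270.64536736 235.81125403]] [[290.32173911 205.39445915]] tabtip [[268.60676368 247.78714921]] [[302.80258637 201.81273391]]
1.6 [[266.74721598 255.94569089]] [[308.33609432 212.8491947 ]]
   bar [[271.24735296 232.63653851]] [[287.40229245 204.58728274]] tabtip [[269.47477299 243.36635367]] [[298.98753723 199.86931318]]
[[261.03783041 189.11832159]] [[277.43429798 201.43331415]]
[[622.57031325  49.46437522 166.18483686]]
[[609.3512859   51.40455754 107.05749537]]
[[605.14437487 -69.26361925 166.18483686]]
[[591.92534752 -67.32343693 107.05749537]]
```

```bash
cat >> h.py <<'E'
NOSE=72.6
def tgt(p,tilt,q,reach=NOSE):
    """world TCP pos & rot for a tip at press pt p, tool leaning tilt deg (pointing forward-down)"""
    Rm=R.from_euler('z',q[2])*R.from_matrix(np.array([[-1,0,0],[0,1,0],[0,0,-1.]]))*R.from_euler('y',-tilt,degrees=True)
    return p2w(p,q)[0]-Rm.apply([0,0,reach]),Rm
def plan(p,tilt,reach=NOSE):
    q=np.load('q.npy');s=state();P,Rm=tgt(p,tilt,q,reach);C=R.from_quat(s['orientation'])
    print('TCP',np.round(s['tool_pos']),'->',np.round(P),'rotvec tool deg',np.round((C.inv()*Rm).as_rotvec(degrees=True),1),
     'shift in FINAL tool axes',np.round(Rm.inv().apply(P-s['tool_pos']),1),'F',np.round(s['contact_force'],1),'t',s['time_s'])
def tip(reach=NOSE):
    "tip in press coords, and slope coords"
    q=np.load('q.npy');s=state();t=s['tool_pos']+R.from_quat(s['orientation']).apply([0,0,reach])
    p=R.from_euler('z',-q[2]).apply(t-[q[0],q[1],0]); v=p-[-140,0,12]
    print('tip press',np.round(p,1),'s,n',np.round([v@S,v@N],1),'F',np.round(s['contact_force'],1))
E
python3 - <<'E'
from h import *
q=np.load('q.npy')
A=lidp(slope(136,72),q[3])[0]; print(A, lidp(slope(136,72),0.03)[0])
plan(A+[-10,0,40],40)
P,Rm=tgt(A+[-10,0,40],40,q); print(Rm.inv().apply([0,0,-1]),Rm.inv().apply(R.from_euler('z',q[2]).apply([1,0,0])))
E
```

```text
[-21.93894678  72.         166.18483686] [-35.42040553  72.         105.10387908]
TCP [256. 515. 304.] -> [568.  70. 262.] rotvec tool deg [ -6.3 -39.7 -17.4] shift in FINAL tool axes [-258.9 -395.2  272.3] F [-0.4 -0.5  0.1] t 1.0
[0.64278761 0.         0.76604444] [-7.66044443e-01  1.66436586e-18  6.42787610e-01]
```

>>> drive_tool --pt "0 0 0 0 0 0 -9" --pt "0 0 0 0 0 0 -9" --pt "0 -0.06 -0.04 0 0 0 0" --pt "0 -0.06 -0.04 0 0 0 0" --pt "0 -0.06 -0.04 0 0 0 0" --pt "0 -0.06 -0.04 0 0 0 0" --pt "0 -0.06 -0.04 0 0 0 0" --pt "0 -0.06 -0.04 0 0 0 0" --pt "0 0 -0.04 0 0 -10 0" --pt "0 0 -0.04 0 0 -10 0" --newtons 40

```text
time_s: 2.25
tool_pos: [524.7, 182.3, 302.1]
orientation: [0.074, 0.982, -0.014, 0.174]
contact_force: [0.1, -0.0, 0.9]
finger_gap: 0.002
grip_force: 0.0
```

>>> drive_tool --pt "0 0 -0.04 0 0 -10 0" --pt "0 0 -0.035 0 0 -10 0" --pt "0 0 0 0 0 0 0" --pt "0 0 0 0 0 0 0"

```text
time_s: 2.75
tool_pos: [512.2, 109.9, 305.6]
orientation: [0.07, 0.937, -0.025, 0.342]
contact_force: [1.9, 0.1, 1.0]
finger_gap: -0.0
grip_force: 0.0
```

```bash
python3 - <<'E'
from h import *
q=np.load('q.npy')
A=lidp(slope(136,72),q[3])[0]
tip()
plan(A+[-5,0,12],40)
d=get_image('wrist'); cv2.imwrite('pics/w1.png',d['img']); print(d['mount'])
E
```

```text
tip press [-93.1 103.8 250. ] s,n [188.6 152.5] F [1.9 0.1 1. ]
TCP [512. 110. 306.] -> [573.  69. 234.] rotvec tool deg [-0.   0.1 -0.1] shift in FINAL tool axes [ -4.7 -31.8  97.6] F [1.9 0.1 1. ] t 2.75
[[ 2.86915084e-05  9.65995503e-01  2.58558866e-01  6.47037074e+01]
 [ 9.99999631e-01  1.94391714e-04 -8.37229149e-04 -1.09078715e+00]
 [-8.59021294e-04  2.58558795e-01 -9.65995141e-01 -7.06831822e+01]
 [ 0.00000000e+00  0.00000000e+00  0.00000000e+00  1.00000000e+00]]
```

View pics/w1.png

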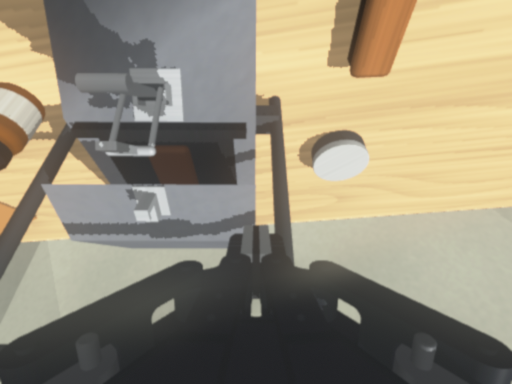

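The wrist picture shows the lid edge free, with the keeper at (150,205), the loop bar at (126,149) and the lever end at (120,85). The left pad lies to the right of the keeper, clear for pushing.

>>> drive_tool --pt "0 -0.002 -0.032 0.05 0 0 0" --pt "0 -0.003 0 0.048 0 0 0" --pt "0 0 0 0 0 0 0" --pt "0 0.008 0 0.007 0 0 0" --pt "0 0.008 0 0.007 0 0 0" --pt "0 0.008 0 0.007 0 0 0" --pt "0 0.008 0 0.007 0 0 0" --pt "0 0.008 0 0.007 0 0 0"

```text
time_s: 3.8
tool_pos: [563.5, 70.7, 179.7]
orientation: [0.068, 0.937, -0.024, 0.341]
contact_force: [-4.9, 2.3, 4.5]
finger_gap: -0.0
grip_force: 3.3
```

```bash
python3 - <<'E'
from h import *
tip()
plan(lidp(slope(136,72),0.03)[0],40)
E
```

```text
tip press [-36.8  72.5 124.1] s,n [151.1  19.8] F [-4.9  2.3  4.5]
TCP [564.  71. 180.] -> [565.  70. 161.] rotvec tool deg [ 0.  0. -0.] shift in FINAL tool axes [11.2 -0.5 15.4] F [-4.9  2.3  4.5] t 3.8
```

>>> drive_tool --pt "0 0.004 0 0.005 0 0 0" --pt "0 0.004 0 0.005 0 0 0" --pt "0 0.004 0 0.005 0 0 0" --pt "0 0.001 0 0.002 0 0 0" --pt "0 0 0 0 0 0 0" --pt "0 0 0 0 0 0 0"

```text
time_s: 4.55
tool_pos: [562.2, 71.0, 156.8]
orientation: [0.068, 0.938, -0.024, 0.339]
contact_force: [-15.7, 2.7, 7.0]
finger_gap: -0.003
grip_force: 7.8
```

```bash
python3 - <<'E'
from h import *
tip()
E
```

```text
tip press [-38.5  72.6 101. ] s,n [135.    3.1] F [-15.7   2.7   7. ]
```

>>> drive_tool --pt "0 0 0 -0.02 0 0 0" --pt "0 0 0 -0.05 0 0 0" --pt "0 0 0 -0.05 0 0 0" --pt "0 0 0 0 0 0 0" --pt "0 0 0 0 0 0 0"

```text
time_s: 5.18
tool_pos: [489.5, 81.2, 250.8]
orientation: [0.069, 0.937, -0.025, 0.342]
contact_force: [-0.6, 0.8, -0.2]
finger_gap: -0.0
grip_force: 0.0
```

```bash
python3 - <<'E'
from h import *
tip()
s=state();d=get_image('wrist'); im=d['img']
print(d['mtx'].tolist())
T=np.eye(4);T[:3,:3]=R.from_quat(s['orientation']).as_matrix();T[:3,3]=s['tool_pos']
d['pose']=T@d['mount'];import pickle;pickle.dump(d,open('w2.pkl','wb'))
q=np.load('q.npy')
im=cv2.resize(im,(800,600),interpolation=cv2.INTER_CUBIC)
def dot(p,c):
    u=w2px(d,p2w(p,q))[0]*1.5625; cv2.circle(im,tuple(int(v) for v in u),3,c,-1)
for th in(1.5,1.6):
  for y in(-16,16): dot(levp(84,0,th)+[0,y,0],(0,0,255) if th<1.55 else (0,255,255)); dot(loopbar(th,2.2)+[0,y,0],(0,255,0)if th<1.55 else (255,255,0))
for a in(0.03,.055):
  for y in(-100,100): dot(lidp(slope(121,y),a),(255,0,255) if a<.05 else (255,0,0))
  dot(lidp(slope(143,0,18),a),(255,0,255)if a<.05 else (255,0,0))
for y in(-100,100): dot(slope(121,y),(0,128,255)); dot(slope(0,y),(0,128,255))
cv2.imwrite('pics/w2.png',im)
E
```

```text
tip press [-111.4   72.   195.3] s,n [139.5 122.3] F [-0.6  0.8 -0.2]
[[272.9515872652573, 0.0, 255.63791764724192], [0.0, 272.9515872652573, 193.77954728511077], [0.0, 0.0, 1.0]]
```

View pics/w2.png

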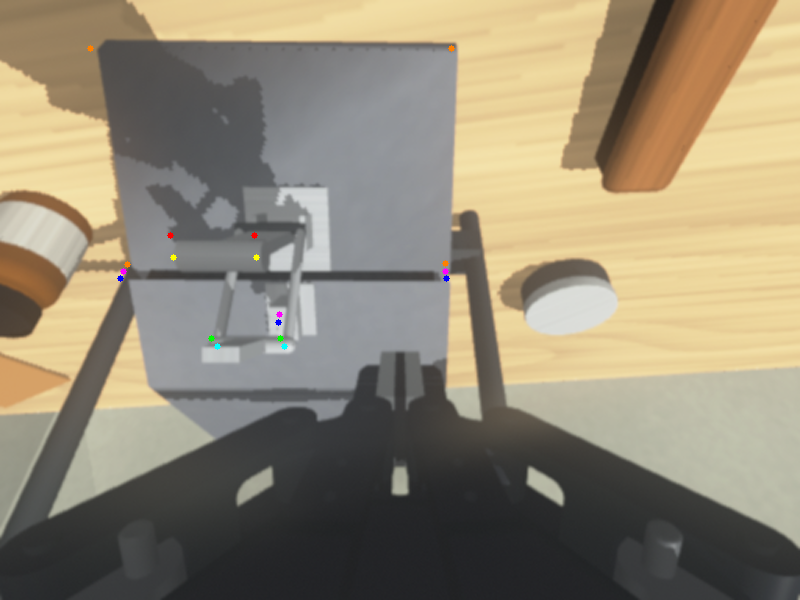

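The wrist picture shows the model points fitting: lid closed to a thin dark gap at row 275, keeper at about (278,318), loop bar at row 342, lever end near (215,252), so lever ≈ 1.56. Next I nudge the lever to about 1.72 so the bar clears the keeper's lip.

>>> drive_tool --pt "0 0.037 0 0 0 0 0" --pt "0 0.038 0 0 0 0 0" --pt "0 0 -0.036 0 0 0 0" --pt "0 0 -0.036 0 0 0 0" --pt "0 0 0 0.028 0 0 0" --pt "0 0 0 0 0 0 0" --pt "0 -0.008 0 0 0 0 0" --pt "0 -0.008 0 0 0 0 0" --pt "0 -0.008 0 0 0 0 0" --pt "0 0 0 0 0 0 0"

```text
time_s: 6.48
tool_pos: [470.0, 15.0, 210.2]
orientation: [0.07, 0.94, -0.026, 0.334]
contact_force: [-0.4, 0.5, 0.4]
finger_gap: -0.001
grip_force: 0.0
```

```bash
python3 - <<'E'
from h import *
tip()
E
```

```text
tip press [-122.1    3.4  153.9] s,n [104.7  97.3] F [-0.4  0.5  0.4]
```

```bash
cat >> h.py <<'E'
def wcam():
    s=state();d=get_image('wrist');T=np.eye(4);T[:3,:3]=R.from_quat(s['orientation']).as_matrix();T[:3,3]=s['tool_pos'];d['pose']=T@d['mount'];return d
E
python3 - <<'E'
from h import *
s=state();print(np.round(s['qpos'],2),s['tool_pos'],s['orientation'])
tip()
w=wcam();a=get_image('side')
cv2.imwrite('pics/w3.png',np.hstack([cv2.resize(w['img'],(400,300)),cv2.resize(a['img'][160:265,230:370],(400,300),interpolation=2)]))
E
```

```text
[-0.13 -0.19 -0.97  0.12 -0.01  0.01] [470.01572514  14.95214172 210.19478559] [ 0.06976228  0.93976093 -0.02594882  0.33363044]
tip press [-122.1    3.4  153.9] s,n [104.7  97.3] F [-0.4  0.5  0.4]
```

View pics/w3.png

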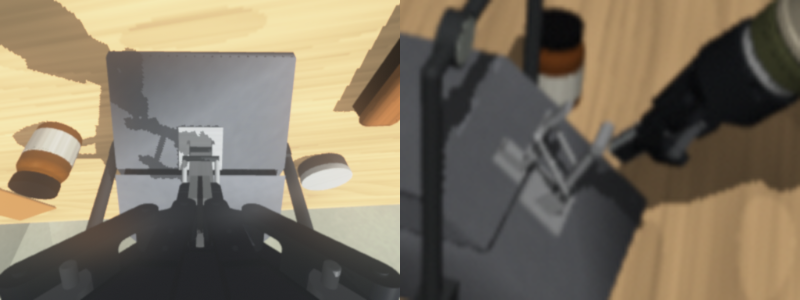

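The side crop shows the fingertip resting on the front of the lever end at about (612,145), with the lever leaning to about 1.85, which still puts the bar 11–14 mm past the seat. Next I go over the tab and press the loop down.

>>> drive_tool --pt "0 0 0 -0.02 0 0 0" --pt "0 0 0 -0.02 0 0 0" --pt "0 -0.02 0 0 0 0 0" --pt "0 -0.03 0 0 0 0 0" --pt "0 0 0 0 0 0 0"

```text
time_s: 7.2
tool_pos: [484.6, 12.6, 274.0]
orientation: [0.07, 0.939, -0.026, 0.335]
contact_force: [-0.8, -0.8, -0.4]
finger_gap: -0.002
grip_force: 0.0
```

```bash
python3 - <<'E'
from h import *
tip()
s=state();print(np.round(s['qpos'],2))
plan(slope(178,0,110),40)
d=get_image('side');q=np.load('q.npy')
cr=cv2.resize(d['img'][160:260,235:335],(600,600),interpolation=cv2.INTER_CUBIC)
def dot(p,c):
    u=(w2px(d,p2w(p,q))[0]-[235,160])*6; cv2.circle(cr,tuple(int(v) for v in u),4,c,-1)
for th,c in((1.7,(0,0,255)),(1.85,(0,255,255))):
  for y in(-16,16):dot(levp(84,0,th)+[0,y,0],c)
  for lo,c2 in((2.2,(0,255,0)),(2.5,(255,255,0))):
    for y in(-16,16):dot(loopbar(1.8,lo)+[0,y,0],c2)
    dot(loopbar(1.8,lo,80.3,32.4),c2)
dot(lidp(slope(143,0,18),.04),(255,0,255))
cv2.imwrite('pics/s4.png',cr)
E
```

```text
tip press [-107.2    3.1  217.8] s,n [157.2 136.8] F [-0.8 -0.8 -0.4]
[-0.13 -0.25 -0.83  0.31 -0.01  0.01]
TCP [485.  13. 274.] -> [516.   4. 266.] rotvec tool deg [-0.2 -0.7 -0.1] shift in FINAL tool axes [-19.8  -3.5  26.8] F [-0.8 -0.8 -0.4] t 7.2
```

View pics/s4.png

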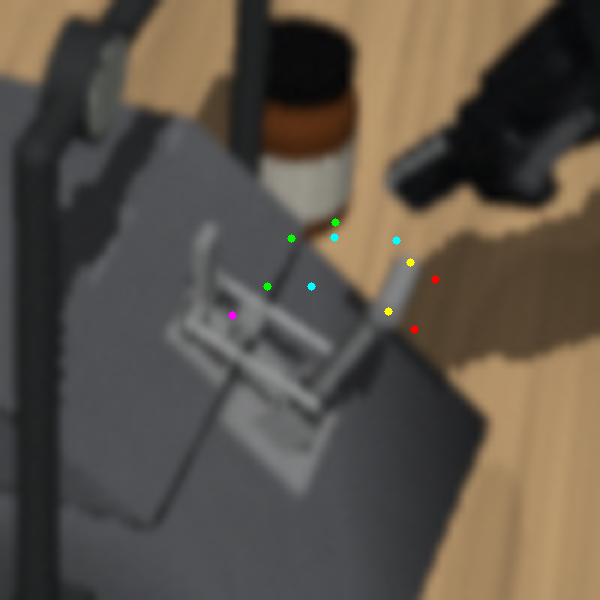

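The side crop shows the loop has already dropped. The bar runs from (190,320) to (230,280), just up-slope of the keeper seat at (232,315), with the tab standing up to (207,232). I check its fit numerically.

```bash
python3 - <<'E'
from h import *
d=get_image('side');q=np.load('q.npy')
from scipy.optimize import least_squares
f=lambda p:(w2px(d,p2w(p,q))-[235,160])*6
def res(v):
  th,lo=v
  return np.ravel([f(loopbar(th,lo)+[0,16,0])[0]-[190,322],f(loopbar(th,lo)+[0,-16,0])[0]-[230,280],f(loopbar(th,lo,80.3,32.4))[0]-[207,230],
   f(levp(84,0,th)+[0,16,0])[0]-[390,308],f(levp(84,0,th)+[0,-16,0])[0]-[411,262]])
r=least_squares(res,[1.85,2.8]);print(r.x,np.round(res(r.x).reshape(-1,2)))
v=loopbar(*r.x)-[-140,0,12];print('bar s n',v@S,v@N)
for a in(.03,.045,.06):
  k=lidp(slope(143,0,18),a)[0];e=lidp(slope(144,0,18),a)[0]-k;n=lidp(slope(143,0,19),a)[0]-k
  w=loopbar(*r.x)-k;print(a,'bar in keeper',w@e,w@n)
E
```

```text
[1.8487222  1.57450932] [[  4.   0.]
 [-11.  -5.]
 [  1.   3.]
 [ -1.   3.]
 [ -0.   0.]]
bar s n 161.6213777657081 20.480131823062095
0.03 bar in keeper 14.176331482628786 -1.2206325597030128
0.045 bar in keeper 11.995939656853709 -3.120602380723439
0.06 bar in keeper 9.844291599153761 -5.053063110076788
```

The bar lies behind the hook on the shelf, x ≈ 12–14 mm and z ≈ -1 to -3 mm, with the lever at 1.85. Now I turn the tool upright and go to the keeper side of the lever end.

>>> drive_tool --pt "0 0 0 0 0 10 0" --pt "0 0 0 0 0 10 0" --pt "0 0 0 0 0 10 0" --pt "0 0 0 0 0 9.3 0" --pt "0 0 0 0 0 0 0" --pt "0 0 0 0 0 0 0"

```text
time_s: 8.05
tool_pos: [481.5, 13.1, 270.3]
orientation: [0.075, 0.997, -0.001, -0.003]
contact_force: [-0.6, 0.0, 0.2]
finger_gap: -0.002
grip_force: 0.0
```

```bash
python3 - <<'E'
from h import *
tip(); B=levp(84,0,1.85);print(B)
plan(B+[24,1,10],0); plan(B+[24,1,-10],0)
E
```

```text
tip press [-156.6    3.4  197.7] s,n [106.4 153.1] F [-0.6  0.   0.2]
[-110.39956535    0.          165.46670097]
TCP [482.  13. 270.] -> [550.   0. 248.] rotvec tool deg [-0.1 -0.3 -0.2] shift in FINAL tool axes [-69.8  -2.6  22.2] F [-0.6  0.   0.2] t 8.05
TCP [482.  13. 270.] -> [550.   0. 228.] rotvec tool deg [-0.1 -0.3 -0.2] shift in FINAL tool axes [-69.8  -2.6  42.2] F [-0.6  0.   0.2] t 8.05
```

>>> drive_tool --pt "0 -0.035 -0.002 0 0 0 0" --pt "0 -0.035 0 0 0 0 0" --pt "0 0 0 0.02 0 0 0" --pt "0 0 0 0.02 0 0 0" --pt "0 0.007 0 0 0 0 0" --pt "0 0.009 0 0.005 0 0 0" --pt "0 0.009 0 0.006 0 0 0" --pt "0 0.011 0 0.012 0 0 0" --pt "0 0.009 0 0.011 0 0 0" --pt "0 0 0 0 0 0 0"

```text
time_s: 9.3
tool_pos: [504.9, 7.4, 196.8]
orientation: [0.075, 0.997, -0.001, -0.004]
contact_force: [0.5, 0.4, -0.6]
finger_gap: 0.002
grip_force: 0.0
```

```bash
python3 - <<'E'
from h import *
tip()
d=get_image('side');q=np.load('q.npy')
cr=cv2.resize(d['img'][160:260,235:335],(600,600),interpolation=cv2.INTER_CUBIC)
def dot(p,c):
    u=(w2px(d,p2w(p,q))[0]-[235,160])*6; cv2.circle(cr,tuple(int(v) for v in u),3,c,-1)
for th,c in((1.1,(255,255,0)),(1.2,(0,0,255)),(1.3,(0,255,0))):
  for y in(-16,16):dot(levp(84,0,th)+[0,y,0],c)
dot(lidp(slope(143,0,18),.04),(255,0,255))
cv2.imwrite('pics/s5.png',cr)
E
```

```text
tip press [-132.9    1.1  124.2] s,n [77.5 81.5] F [ 0.5  0.4 -0.6]
```

View pics/s5.png

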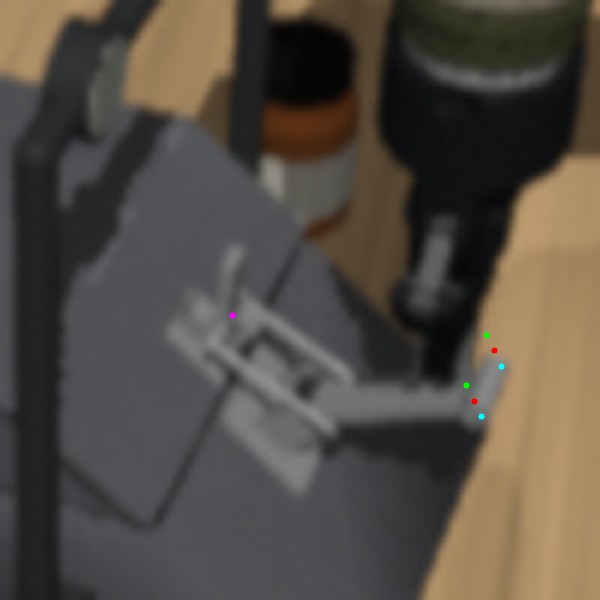

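The side crop shows the lever near 1.1, with its end bar at about (490,390), and the loop bar drawn to the keeper seat at about (232,315). Next I put the tip on top of the lever end and follow the arc down.

>>> drive_tool --pt "0 0 0 -0.02 0 0 0" --pt "0 0.016 0 0 0 0 0" --pt "0 0 0 0.016 0 0 0" --pt "0 0.003 0 0.008 0 0 0" --pt "0 0.0035 0 0.008 0 0 0" --pt "0 0.003 0 0.0165 0 0 0" --pt "0 0 0 0.017 0 0 0" --pt "0 0 0 0 0 0 0"

```text
time_s: 10.35
tool_pos: [480.0, 10.9, 150.8]
orientation: [0.075, 0.997, -0.001, -0.004]
contact_force: [0.7, -2.2, -0.0]
finger_gap: -0.001
grip_force: 0.0
```

```bash
python3 - <<'E'
from h import *
tip()
E
```

```text
tip press [-158.     1.    78.2] s,n [28.7 62.4] F [ 0.7 -2.2 -0. ]
```

>>> drive_tool --pt "0 0 0 0.008 0 0 0" --pt "0 -0.002 0 0.008 0 0 0"

```text
time_s: 10.6
tool_pos: [483.4, 10.4, 136.0]
orientation: [0.075, 0.997, -0.001, -0.002]
contact_force: [1.5, -0.2, 2.1]
finger_gap: 0.003
grip_force: 0.9
```

```bash
python3 - <<'E'
from h import *
tip()
d=get_image('side');q=np.load('q.npy')
cr=cv2.resize(d['img'][160:260,235:335],(600,600),interpolation=cv2.INTER_CUBIC)
def dot(p,c):
    u=(w2px(d,p2w(p,q))[0]-[235,160])*6; cv2.circle(cr,tuple(int(v) for v in u),3,c,-1)
for th,c in((0.2,(255,255,0)),(.3,(0,0,255)),(.4,(0,255,0))):
  for y in(-16,16):dot(levp(84,0,th)+[0,y,0],c)
cv2.imwrite('pics/s6.png',cr)
E
```

```text
tip press [-154.2    0.9   63.4] s,n [22.1 48.6] F [ 1.5 -0.2  2.1]
```

View pics/s6.png

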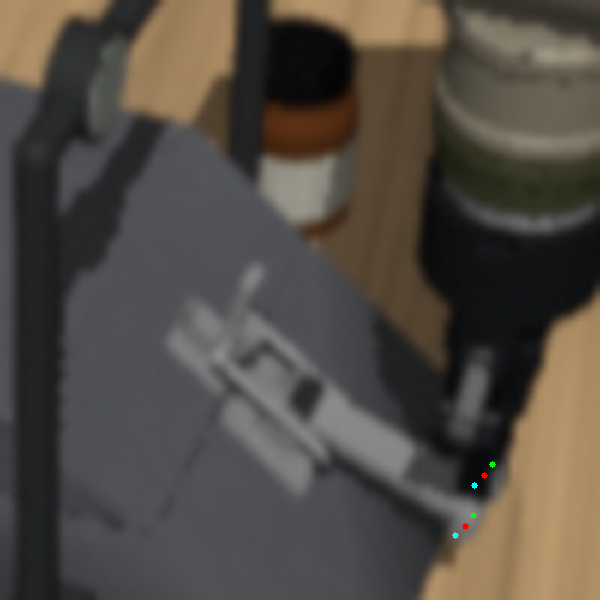

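The side crop shows the lever at about 0.3–0.4, with the loop seated in the hook and the lid gap closing. I push it through the toggle.

>>> drive_tool --pt "0 -0.001 0 0.008 0 0 0" --pt "0 -0.002 0 0.007 0 0 0" --pt "0 -0.003 0 0.007 0 0 0" --pt "0 -0.002 0 0.005 0 0 0" --pt "0 0 0 0 0 0 0"

```text
time_s: 11.28
tool_pos: [489.1, 9.5, 111.7]
orientation: [0.075, 0.997, -0.001, -0.004]
contact_force: [-14.5, 1.5, 37.8]
finger_gap: -0.003
grip_force: 20.1
```

```bash
python3 - <<'E'
from h import *
tip()
E
```

```text
tip press [-148.8    0.9   39.1] s,n [10.7 26.4] F [-14.5   1.5  37.8]
```

>>> drive_tool --pt "0 0 0 -0.01 0 0 0" --pt "0 0.005 0 -0.04 0 0 0" --pt "0 0.01 0 -0.06 0 0 0" --pt "0 0.03 0 -0.06 0 0 0" --pt "0 0.03 0 0 0 0 0" --pt "0 0 0 0 0 0 0"

```text
time_s: 12.02
tool_pos: [417.8, 20.7, 275.3]
orientation: [0.075, 0.997, -0.001, -0.003]
contact_force: [0.1, -1.4, -0.4]
finger_gap: 0.003
grip_force: 0.0
```

```bash
python3 - <<'E'
from h import *
tip()
d=get_image('side');q=np.load('q.npy')
cr=cv2.resize(d['img'][160:260,235:335],(600,600),interpolation=cv2.INTER_CUBIC)
def dot(p,c):
    u=(w2px(d,p2w(p,q))[0]-[235,160])*6; cv2.circle(cr,tuple(int(v) for v in u),3,c,-1)
for th,c in((0.,(255,255,0)),(.1,(0,0,255))):
  for y in(-16,16):dot(levp(84,0,th)+[0,y,0],c)
dot(slope(143,0,18),(255,0,255))
cv2.imwrite('pics/s7.png',cr)
E
```

```text
tip press [-220.9    1.7  202.7] s,n [ 60.3 198.2] F [ 0.1 -1.4 -0.4]
```

View pics/s7.png

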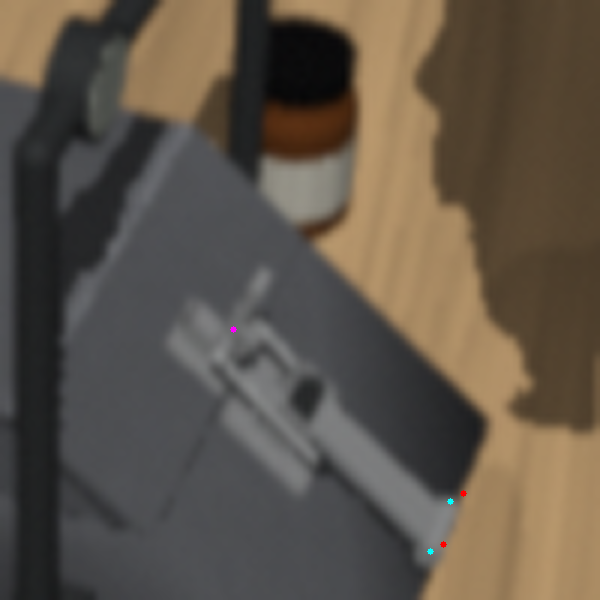

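The side crop shows the lever flat on the slope with its end at about (437,528), on the 0 rad marks. The loop is in the hook at about (234,330), the lid gap is closed, and the gripper is clear.

```bash
python3 -c "
from h import *
print(job_done())"
```

```text
the job is handed in; nothing more can be done
None
```

The press is shut: the lid is drawn down, the loop is hooked on the keeper and the lever lies flat in the last picture. The gripper is clear, no move was aimed at the bystanders, and the job is handed in at about 12 s; `job_done()` gave no verdict.

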